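# Tidy the stacking rings into the biscuit tin

### The job

Put the three wooden stacking rings away in the biscuit tin, each lying flat in the dish of its own colour. A blue plastic puck has been left in one of the dishes: give it back to the counting machine, lying flat in its catch tray. The yellow plastic puck and the clay frog on the counter are not yours to tidy, so leave them where they are.

Things in the scene. Friction and masses are not known exactly. Their poses are not given: they have to be found in the camera images.
- ring_yellow: yellow painted wooden stacking ring, loose, lying flat on the counter: 48 mm outer diameter, 22 mm hole right through it, 26 mm high, 30 g give or take. Origin: centre of its underside; z up.
- ring_red: red painted wooden stacking ring, loose, lying flat on the counter: 48 mm outer diameter, 22 mm hole right through it, 26 mm high, 30 g give or take. Origin: centre of its underside; z up.
- ring_blue: blue painted wooden stacking ring, loose, lying flat on the counter: 48 mm outer diameter, 22 mm hole right through it, 26 mm high, 30 g give or take. Origin: centre of its underside; z up.
- dish_yellow: yellow round dish fixed in the open biscuit tin: 80 mm outer, 72 mm inner diameter, 10 mm high, floor 4 mm thick. Origin: centre of its underside, 3 mm above the counter. Its y axis runs along the tin's length. The metal tin is fixed, 118 x 316 mm, walls 3 mm thick, 40 mm high; the three dishes stand in a row along its middle, 100 mm apart, in any colour order.
- dish_red: red round dish fixed in the open biscuit tin: 80 mm outer, 72 mm inner diameter, 10 mm high, floor 4 mm thick. Origin: centre of its underside, 3 mm above the counter. Its y axis runs along the tin's length. The metal tin is fixed, 118 x 316 mm, walls 3 mm thick, 40 mm high; the three dishes stand in a row along its middle, 100 mm apart, in any colour order.
- dish_blue: blue round dish fixed in the open biscuit tin: 80 mm outer, 72 mm inner diameter, 10 mm high, floor 4 mm thick. Origin: centre of its underside, 3 mm above the counter. Its y axis runs along the tin's length. The metal tin is fixed, 118 x 316 mm, walls 3 mm thick, 40 mm high; the three dishes stand in a row along its middle, 100 mm apart, in any colour order.
- puck_blue: blue solid plastic puck with a black cross on top and no hole, loose, 48 mm diameter, 26 mm high, about 35 g; at the start it lies flat in one of the three dishes. Origin: centre of its underside; z up.
- puck_yellow: yellow solid plastic puck with a black cross on top and no hole, 48 mm diameter, 26 mm high, loose on the counter; a look-alike of the yellow ring, to be left alone. Origin: centre of its underside; z up.
- machine: red plastic counting machine, fixed. Its square open catch tray: 92 mm outside, 84 mm inside, walls 12 mm high, floor 4 mm thick. Origin: centre of the tray's underside, on the counter. The housing (170 mm along x, 140 mm along y, 125 mm high, white push button on top up to 153 mm) stands on the tray's +y side, its face 90 mm from the tray's centre. The button is not used.
- frog: green glazed clay frog, loose, about 60 by 60 mm and 50 mm high, to be left alone. Origin: centre of its underside; z up.
Mind the look-alikes: they are no part of the job. Leave any green look-alike of the puck_blue alone. Leave any orange look-alike of the ring_blue alone.

How it is judged:
At the end, for the whole second after the job is handed in: Each ring lies flat (0.12 rad) on the floor of its colour's dish, within 14 mm of its centre; the blue puck lies flat on the floor of the catch tray, within 21 mm of its centre along each side; all at rest; yellow puck and frog within 15 mm of their starts, frog upright (horizontal distance between ring_yellow and dish_yellow below 0.014 m and z of ring_yellow in the frame of dish_yellow between 0.001 and 0.0065 m and angle between each of ring_yellow, ring_red, ring_blue, puck_blue's own z axis and vertical below 0.12 rad and linear speed of each of ring_yellow, ring_red, ring_blue, puck_blue below 0.02 m/s and horizontal distance between ring_red and dish_red below 0.014 m and z of ring_red in the frame of dish_red between 0.001 and 0.0065 m and horizontal distance between ring_blue and dish_blue below 0.014 m and z of ring_blue in the frame of dish_blue between 0.001 and 0.0065 m and x of puck_blue in the frame of machine between -0.021 and 0.021 m and y of puck_blue in the frame of machine between -0.021 and 0.021 m and z of puck_blue in the frame of machine below 0.0065 m and distance of each of puck_yellow, frog from where it was at the start of the episode below 0.015 m and angle between frog's own z axis and vertical below 0.2 rad); the robot touches nothing.
It fails at once if the yellow puck is moved more than 15 mm (distance of puck_yellow from where it was at the start of the episode above 0.015 m).
It fails at once if the frog is moved more than 15 mm or tipped (distance of frog from where it was at the start of the episode above 0.015 m or angle between frog's own z axis and vertical above 0.3 rad).
It also fails if it takes over 99 s, if anything falls off the work surface, if the arm or the gripper's body presses on something with over 40 N, if the wrist force passes 120 N, or if a joint passes its speed limit or range.

### The arm

A 6-joint arm with a two-finger parallel gripper is mounted at the origin on the work surface. World frame = base frame: x ahead of the robot, y to its left, z up, the work surface at z = 0. Lengths are in m, angles in rad, forces in N, time in s.
With the tool pointing down it reaches from about 0.35 to 0.975 m from the base axis. Payload 4.9 kg.
Tool frame: the origin (TCP) lies midway between the tips of the shut fingers; the grasp point (between the pads) lies 19 mm behind it; z points along the fingers, y is the line along which they close (so a half turn about z gives the same grasp; the last joint's range is limited). The gripper opens to 85 mm and grips with 20 to 120 N. Pads are 22 mm wide; open, the fingers measure 114 mm over their backs; the gripper's body (76 mm by 85 mm) begins 54 mm behind the grasp point. The pads swing forward as they close: fully open they stand 13 mm farther back than shut.
Start: joints at [-1.236, 0.053, 1.613, -0, 1.476, -0.119], TCP at [0.274, -0.562, 0.231] pointing down, gripper open.
Joint ranges: [-3.01, 3.01], [-1.01, 2.22], [0.06, 2.58], [-1.02, 4.17], [0.09, 2.62], [-3.14, 3.14]. Speed limits (rad/s): [2.57, 2.57, 3.14, 3.14, 3.14, 3.14].

### API

Orientations are given as a rotation vector (axis times angle).
In Python, from station import ctrl gives the robot as it stands.
- The arm moves only by the shell command python3 -m handwheel 'ROWS' [FORCE]. ROWS is JSON, a list of rows, each an object with "gripper": the gripper command: -1 is fully open, 1 is shut, values between are in proportion; "offset": the shift along the tool's x, y, z in mm, a list of three; "rotation": the turn, a rotation vector about the tool's x, y, z in rad, a list of three. A call has exactly 8 rows; each row is the pose to reach, as a shift and turn from the pose commanded when the call began, along the tool's axes at that moment; what a row does not reach only later rows make up. A row lasts 1/8 s, in which the tool goes at most 62.5 mm and 10.7 degrees, less where a joint would pass 70% of its speed; a pose out of reach is approached as far as the arm can. A call with a gripper value outside its range is refused whole. The fingers move at their own pace and stop on an object; FORCE is the grip in N (left out, the last holds). Time passes only in rows, so rows that repeat a pose let the fingers close, or fill a call up. It gives the time, the measured TCP pose, the force, the opening and the grip force at its end, in the units of the state.
- ctrl.get_obs(): the state, without advancing time (a new reading comes with each control period).
- ctrl.get_image(name): name is "scene" or "top" or "wrist"; returns a dict with "image" (400x640x3 uint8, red, green, blue), "fovy" (degrees; the focal length in pixels is half the picture's height over the tangent of half this angle, whatever the lens; pixels are square), "cx", "cy" (the principal point, pixels), "xyz" and "attitude" of the camera in the world. Camera axes: x right, y up, looking along -z (the intrinsics and any distortion apply to the point x, -y, -z); pixel columns grow to the right and rows downward; lengths in m; the calibration is good to about 2 mm. The wrist camera is an equidistant fisheye: a pixel r from the principal point sees the ray r / f radians off the axis. A picture is of the moment at which its call begins. There is no depth.
- ctrl.finish_job(): hands the job in; it is judged then, once.
The state is a dict: "t": time; "q": joint angles; "dq": joint speeds; "effort": joint torques, N m; "tool_pos": TCP position; "tool_rot": TCP orientation; "contact_force": force on the tool from outside, world axes, zero at the start; "wrist_torque": the same for the moment, N m; "opening": finger opening in m; "grip_force": force on a finger pad.
Only numpy, scipy, OpenCV 4.12 (cv2) and the standard library are available. Lean on these libraries where they do the work, as an engineer would, in place of code of your own. Each camera call takes 0.05 s, during which the arm holds its last target. There are 200 camera calls.

## Working session

There is one attempt and no reset: what is moved stays moved. The work goes in short steps, Python scripts to look and compute and a shell command to move; the robot and the scene stay as the last step left them, time stands still between calls to the robot, and variables do not carry over. Pictures are saved under pics/ and viewed, at most 14 in all, crops included, and the job is handed in when it is done.

```bash
mkdir -p pics; ls; python3 - <<'E'
from station import ctrl
import cv2
o=ctrl.get_obs();print(o)
for n in("scene","top"):
    d=ctrl.get_image(n);print({k:v for k,v in d.items() if k!='image'})
    cv2.imwrite(f'pics/{n}0.png',d['image'][:,:,::-1])
E
```

```text
pics
{'t': 0.0, 'q': array([-1.23600689e+00,  5.33527575e-02,  1.61430740e+00,  1.56367473e-05,
        1.47597426e+00, -1.18996115e-01]), 'dq': array([ 0.00043236,  0.0007926 ,  0.00088501, -0.0002696 , -0.00019701,
        0.00030719]), 'effort': array([ 1.01188627e-03, -3.93680227e+01, -3.70177031e+01, -9.69755843e-05,
        7.00879682e-03, -1.17022518e-05]), 'tool_pos': array([ 0.27378289, -0.5611523 ,  0.23005754]), 'tool_rot': array([-3.05909486e+00, -7.06245198e-01,  3.20861176e-04]), 'contact_force': array([-0.3968044 , -0.23778506,  0.09468292]), 'wrist_torque': array([-0.04336508,  0.04472877, -0.03608355]), 'grip_force': 0.0, 'opening': 0.08524176146602883}
{'fovy': 46.19014176920258, 'cx': 327.8784830974718, 'cy': 206.10179800716855, 'xyz': array([1.15530642, 0.15258442, 0.97628523]), 'attitude': array([0.37665345, 0.54028033, 1.84329365])}
{'fovy': 43.42864837519649, 'cx': 320.77633357317006, 'cy': 196.14619066832057, 'xyz': array([ 0.32854057, -0.03766765,  1.32064481]), 'attitude': array([ 0.14712295, -0.1534466 , -1.58955384])}
```

View pics/top0.png

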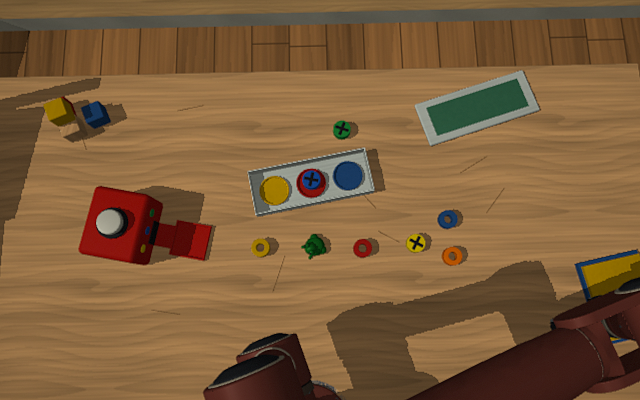

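View pics/scene0.png

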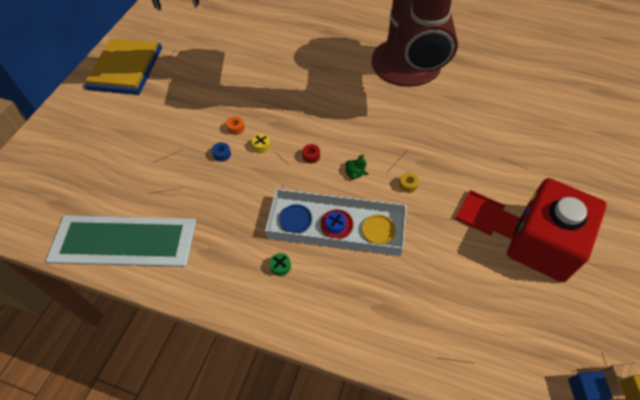

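The top view shows:
- yellow ring (262,247), frog (314,246), red ring (363,248)
- yellow puck (416,243), orange ring (453,256), blue ring (448,219)
- dishes yellow (275,190), red (311,181) with the blue puck in it, blue (348,176)
- catch tray (192,240)

The scene view shows the same layout.

```bash
cat > h.py <<'E'
import numpy as np, cv2
from scipy.spatial.transform import Rotation as R
from station import ctrl
def ray(d,u,v):
    f=200/np.tan(np.radians(d['fovy'])/2)
    x,y=u-d['cx'],v-d['cy']
    if d.get('fish'):
        r=np.hypot(x,y); t=r/f; s=np.sin(t)/max(r,1e-9); c=np.array([x*s,-y*s,-np.cos(t)])
    else: c=np.array([x/f,-y/f,-1])
    return R.from_rotvec(d['attitude']).apply(c)
def onplane(d,u,v,z):
    r=ray(d,u,v); return (d['xyz']+r*(z-d['xyz'][2])/r[2])[:2]
HUE={'yellow':[(20,35)],'red':[(0,6),(174,180)],'blue':[(100,125)],'green':[(45,85)]}
def mask(img,col,smin=130,vmin=50):
    h=cv2.cvtColor(img,cv2.COLOR_RGB2HSV); m=np.zeros(h.shape[:2],np.uint8)
    for a,b in HUE[col]: m|=cv2.inRange(h,(a,smin,vmin),(b,255,255))
    return m
def blobs(img,col,amin=60,**k):
    n,l,s,c=cv2.connectedComponentsWithStats(mask(img,col,**k))
    return [(c[i].round(1),s[i]) for i in range(1,n) if s[i][4]>=amin]
def shot(n,save=None):
    d=ctrl.get_image(n); d['fish']=n=='wrist'
    if save: cv2.imwrite(f'pics/{save}.png',d['image'][:,:,::-1])
    return d
def go(x,y,z,yaw):
    """offset (mm, tool axes) and rotvec to reach a tool-down pose whose closing line (y) is at yaw in the world"""
    o=ctrl.get_obs(); T=R.from_rotvec(o['tool_rot']); off=T.inv().apply(np.array([x,y,z])-o['tool_pos'])*1000
    best=None
    for k in(0,np.pi):
        a=yaw+k; Y=np.array([np.cos(a),np.sin(a),0]); Z=np.array([0,0,-1.]); M=np.column_stack([np.cross(Y,Z),Y,Z])
        rv=(T.inv()*R.from_matrix(M)).as_rotvec()
        if best is None or np.linalg.norm(rv)<np.linalg.norm(best): best=rv
    print('tool',o['tool_pos'].round(4),'off',off.round(1),'rot',best.round(3),'q6',o['q'][5].round(2),'t',round(o['t'],2))
E
python3 - <<'E'
from h import *
for n in('top','scene'):
    d=shot(n)
    for c in HUE:
        for p,s in blobs(d['image'],c): print(n,c,p,s,onplane(d,*p,.013).round(4))
d=shot('wrist','w0'); print({k:v for k,v in d.items() if k!='image'})
E
```

```text
top yellow [ 58.7 111.5] [ 43  98  32  28 611] [0.8342 0.6658]
top yellow [273.7 190.1] [259 176  30  29 688] [0.6003 0.0787]
top yellow [415.1 243. ] [405 234  21  19 259] [ 0.4508 -0.2887]
top yellow [260.1 247.4] [251 239  19  18 235] [0.4491 0.115 ]
top yellow [610.8 273.8] [ 581  253   59   45 1595] [ 0.3593 -0.7884]
top red [310.5 185.4] [297 169  29  29 360] [ 0.6108 -0.0194]
top red [120.8 225.7] [  79  186   84   79 3828] [0.5147 0.4797]
top red [184.2 238.8] [ 154  220   58   40 1629] [0.4762 0.3128]
top red [362.4 247.7] [354 239  18  18 211] [ 0.4419 -0.1509]
top red [560.4 362.8] [ 437  292  203  108 9077] [ 0.1435 -0.6332]
top red [255.5 352.4] [237 341  49  22 175] [0.187  0.1268]
top red [247.3 388.5] [ 204  369   77   31 1451] [0.1018 0.147 ]
top red [321.  391.4] [313 385  21  13 157] [ 0.0906 -0.0347]
top blue [ 92.3 111.8] [ 82 102  22  21 297] [0.8311 0.5738]
top blue [347.5 175.3] [333 161  29  29 633] [ 0.636  -0.1188]
top blue [311.  179.9] [302 171  18  18 203] [ 0.6258 -0.021 ]
top blue [447.3 218.9] [438 211  19  17 221] [ 0.5121 -0.3772]
top blue [597.8 26
[... 1314 characters left out ...]
2  33  28 650] [0.8032 0.5737]
scene green [356.5 167.6] [347 156  20  23 235] [ 0.4445 -0.0211]
scene green [ 89.4 236.7] [ 63 224  61  29 614] [ 0.8394 -0.5541]
scene green [137.1 232.6] [127 226  19  18  78] [ 0.7936 -0.4538]
scene green [173.1 231.4] [164 227  16  16  75] [ 0.7633 -0.375 ]
scene green [125.6 241.7] [116 235  19  13  76] [ 0.8235 -0.4663]
scene green [141.  250.8] [123 245  34   9  76] [ 0.8326 -0.4198]
scene green [279.6 264.4] [269 254  21  21 295] [ 0.7613 -0.1048]
{'fovy': 65.70646984690485, 'cx': 314.9068255978367, 'cy': 200.79229107554724, 'xyz': array([ 0.34421349, -0.52708468,  0.37357052]), 'attitude': array([-0.28100296,  0.17757393, -1.10658843]), 'fish': True}
```

View pics/w0.png

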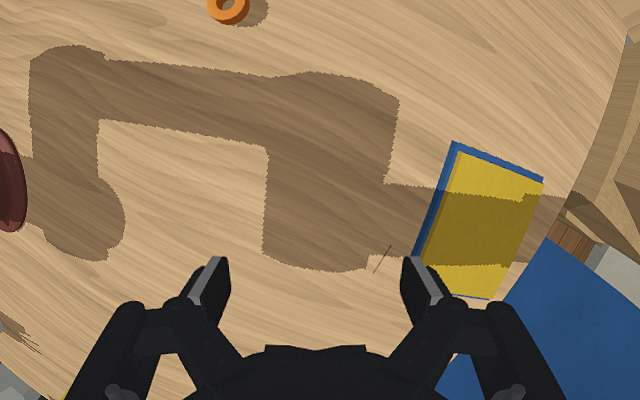

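The wrist view shows the fingers at about (215,290) and (420,290), with the orange ring at the top edge. The two fixed cameras agree to a few mm, so I set out for the puck.

```bash
python3 - <<'E'
from h import *
go(.623,-.0205,.15,1.749)
T=R.from_rotvec(ctrl.get_obs()['tool_rot']).as_matrix();print(T.round(2))
d=shot('top'); c=d['image'][195:285,60:230]; cv2.imwrite('pics/tray.png',cv2.resize(c,None,fx=4.5,fy=4.5,interpolation=cv2.INTER_CUBIC)[:,:,::-1])
E
```

```text
tool [ 0.2739 -0.5615  0.2307] off [ 550.9 -333.1   81.1] rot [-0.001  0.     0.276] q6 -0.12 t 0.25
[[ 0.9   0.44 -0.  ]
 [ 0.44 -0.9   0.  ]
 [ 0.   -0.   -1.  ]]
```

View pics/tray.png

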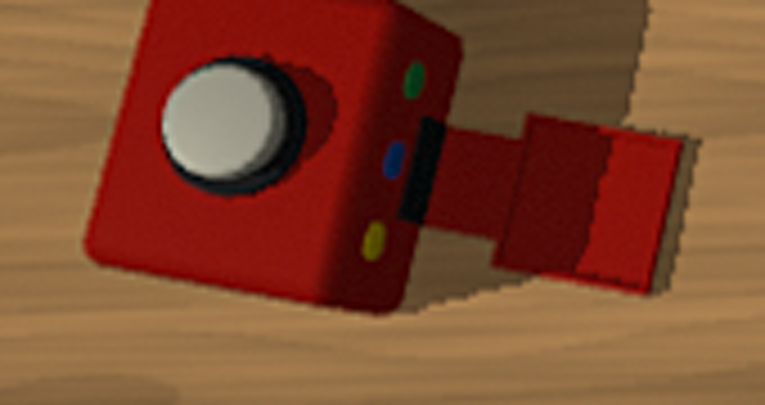

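The tray's rim corners in the crop are (527,113), (685,140), (653,294) and (493,266), which puts its centre near top-view pixel (191,240).

```bash
python3 -m handwheel '[{"gripper":-0.6,"offset":[30,-18,0],"rotation":[0,0,0.04]},{"gripper":-0.6,"offset":[80,-48,0],"rotation":[0,0,0.1]},{"gripper":-0.6,"offset":[130,-79,0],"rotation":[0,0,0.15]},{"gripper":-0.6,"offset":[180,-109,0],"rotation":[0,0,0.2]},{"gripper":-0.6,"offset":[230,-139,0],"rotation":[0,0,0.276]},{"gripper":-0.6,"offset":[280,-169,0],"rotation":[0,0,0.276]},{"gripper":-0.6,"offset":[330,-200,0],"rotation":[0,0,0.276]},{"gripper":-0.6,"offset":[380,-230,0],"rotation":[0,0,0.276]}]' 40
python3 - <<'E'
from h import *
d=shot('top')
P=np.array([onplane(d,60+a/4.5,195+b/4.5,.012) for a,b in((527,113),(685,140),(653,294),(493,266))])
print(P.round(4),P.mean(0),[np.linalg.norm(P[i]-P[i-1]).round(4) for i in range(4)])
v=P[0]+P[3]-P[1]-P[2];print('tray +y yaw',np.arctan2(v[1],v[0]))
w=shot('wrist','w1')
go(.623,-.0205,.09,1.749)
E
```

```text
t: 1.3
tool_pos: [0.5155, -0.1867, 0.2316]
tool_rot: [3.129, 0.279, 0.001]
contact_force: [0.1, -1.1, 0.0]
opening: 0.0681
grip_force: 0.0
[[0.5261 0.333 ]
 [0.508  0.2405]
 [0.4191 0.2574]
 [0.4374 0.3499]] [0.4726441  0.29524148] [np.float64(0.0903), np.float64(0.0942), np.float64(0.0904), np.float64(0.0943)]
tray +y yaw 1.3765988139086875
tool [ 0.5166 -0.1841  0.2314] off [ 134.4 -141.1  141.7] rot [-0.001 -0.001  0.006] q6 0.91 t 1.4
```

View pics/w1.png

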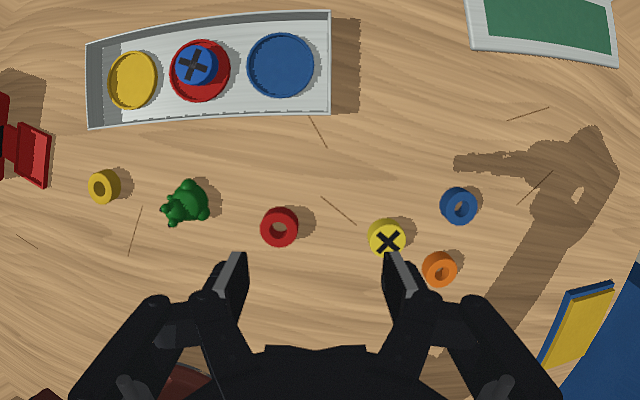

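The wrist view shows the tin with the puck at (196,66) and all the loose pieces. It gives a closer second measurement.

```bash
python3 - <<'E'
from h import *
w=shot('wrist')
for c in HUE:
    for p,s in blobs(w['image'],c,300,vmin=40):
        if s[3]<100 and s[1]<300: print(c,p,s,*[onplane(w,*p,z).round(4) for z in(.008,.018,.026)])
go(.623,-.0205,.09,1.749)
E
```

```text
yellow [129.5  78. ] [ 105   49   50   59 2331] [0.5977 0.0782] [0.5976 0.0715] [0.5975 0.066 ]
yellow [101.6 184.4] [ 85 167  34  36 919] [0.4435 0.1193] [0.4476 0.1114] [0.4509 0.1051]
yellow [382.9 234.1] [364 216  40  41 959] [ 0.4473 -0.288 ] [ 0.4513 -0.2848] [ 0.4545 -0.2822]
yellow [576.4 326.9] [ 540  287   74   82 2820] [ 0.2926 -0.8202] [ 0.3008 -0.8025] [ 0.3074 -0.7883]
red [199.7  73.2] [ 167   37   61   64 1559] [ 0.61   -0.0247] [ 0.6096 -0.0287] [ 0.6092 -0.0319]
red [ 23.3 147.1] [   0   91   50   97 2587] [0.4792 0.3154] [0.4823 0.3021] [0.4848 0.2915]
red [276.2 224.7] [ 257  204   39   41 1119] [ 0.4352 -0.1486] [ 0.4395 -0.1491] [ 0.443  -0.1496]
blue [277.   62.7] [ 244   30   67   66 3452] [ 0.6337 -0.1173] [ 0.6326 -0.1188] [ 0.6317 -0.1199]
blue [194.6  63.4] [ 172   43   44   40 1022] [ 0.6217 -0.0158] [ 0.6209 -0.02  ] [ 0.6203 -0.0233]
blue [456.1 203.9] [ 438  186   37   38 1012] [ 0.5068 -0.3786] [ 0.5091 -0.373 ] [ 0.511  -0.3684]
blue [568.4 309.5] [535 279  78  84 888] [ 0.3416 -0.7451] [ 0.3485 -0.7294] [ 0.354  -0.7168]
green [183.6 201.6] [ 158  177   49   48 1439] [ 0.443  -0.0205] [ 0.4471 -0.0246] [ 0.4504 -0.0279]
tool [ 0.5156 -0.1862  0.2312] off [ 135.7 -143.5  141.2] rot [-0.     0.     0.004] q6 0.91 t 1.45
```

```bash
python3 -m handwheel '[{"gripper":-0.6,"offset":[34,-36,0],"rotation":[0,0,0]},{"gripper":-0.6,"offset":[70,-74,20],"rotation":[0,0,0]},{"gripper":-0.6,"offset":[104,-110,60],"rotation":[0,0,0]},{"gripper":-0.6,"offset":[124,-132,110],"rotation":[0,0,0]},{"gripper":-0.6,"offset":[134,-143,141],"rotation":[0,0,0]},{"gripper":-0.6,"offset":[134,-143,141],"rotation":[0,0,0]},{"gripper":-0.6,"offset":[134,-143,141],"rotation":[0,0,0]},{"gripper":-0.6,"offset":[134,-143,141],"rotation":[0,0,0]}]' 40
python3 - <<'E'
from h import *
w=shot('wrist','w2')
go(.6215,-.021,.013,1.749)
E
```

```text
t: 2.45
tool_pos: [0.6226, -0.0254, 0.093]
tool_rot: [3.128, 0.277, 0.006]
contact_force: [-0.4, -0.3, 0.3]
opening: 0.0683
grip_force: 0.0
tool [ 0.6225 -0.0252  0.0928] off [-0.5 -4.4 79.8] rot [ 0.001 -0.004 -0.002] q6 1.23 t 2.5
```

View pics/w2.png

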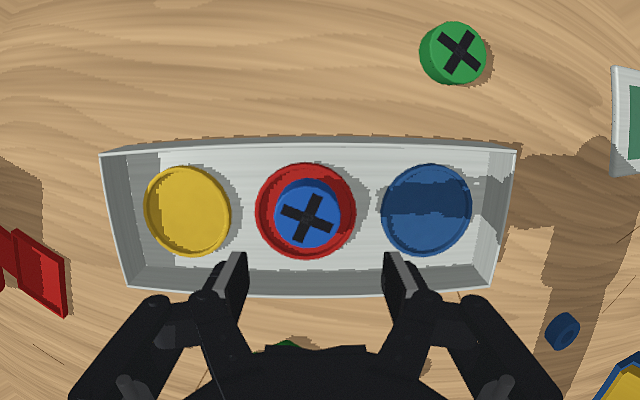

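Close up, the puck is at (308,213) in the red dish, with yellow at (187,211) and blue at (427,209). I'll measure these, then descend.

```bash
python3 - <<'E'
from h import *
w=shot('wrist')
for c,z in(('yellow',.012),('red',.012),('blue',.012),('blue',.028)):
    m=mask(w['image'],c,vmin=30); m[280:]=0; m[:,:120]=0; m[:,480:]=0
    if z==.028: m[:,375:]=0
    elif c=='blue': m[:,:375]=0
    k=cv2.findContours(m,0,2)[0]; k=max(k,key=cv2.contourArea); e=cv2.fitEllipse(cv2.convexHull(k)); print(c,np.round(e[0],1),np.round(e[1],0),onplane(w,*e[0],z).round(4))
E
```

```text
yellow [187.  210.8] [85. 95.] [0.6011 0.0767]
red [305.3 210.9] [ 97. 101.] [ 0.6185 -0.0186]
blue [426.2 209.6] [87. 96.] [ 0.6362 -0.1138]
blue [307.3 213. ] [66. 69.] [ 0.6229 -0.0198]
```

```bash
python3 -m handwheel '[{"gripper":-0.6,"offset":[0,-5,20],"rotation":[0,0,0]},{"gripper":-0.6,"offset":[0,-5,45],"rotation":[0,0,0]},{"gripper":-0.6,"offset":[0,-5,68],"rotation":[0,0,0]},{"gripper":-0.6,"offset":[0,-5,80],"rotation":[0,0,0]},{"gripper":-0.6,"offset":[0,-5,80],"rotation":[0,0,0]},{"gripper":0.5,"offset":[0,-5,80],"rotation":[0,0,0]},{"gripper":0.5,"offset":[0,-5,80],"rotation":[0,0,0]},{"gripper":0.5,"offset":[0,-5,80],"rotation":[0,0,0]}]' 40
python3 -m handwheel '[{"gripper":0.5,"offset":[0,0,0],"rotation":[0,0,0]},{"gripper":0.5,"offset":[0,0,0],"rotation":[0,0,0]},{"gripper":0.5,"offset":[0,0,-20],"rotation":[0,0,0]},{"gripper":0.5,"offset":[0,0,-45],"rotation":[0,0,0]},{"gripper":0.5,"offset":[0,0,-70],"rotation":[0,0,0]},{"gripper":0.5,"offset":[0,0,-90],"rotation":[0,0,0]},{"gripper":0.5,"offset":[0,0,-90],"rotation":[0,0,0]},{"gripper":0.5,"offset":[0,0,-90],"rotation":[0,0,0]}]' 40
python3 - <<'E'
from h import *
w=shot('wrist','w3')
go(.4725,.295,.1,1.377)
E
```

```text
t: 3.55
tool_pos: [0.6215, -0.0192, 0.0117]
tool_rot: [3.129, 0.279, 0.004]
contact_force: [0.4, -0.6, 3.4]
opening: 0.0467
grip_force: 41.5
t: 4.55
tool_pos: [0.6197, -0.019, 0.0994]
tool_rot: [-3.129, -0.279, 0.002]
contact_force: [-0.9, 0.2, -1.1]
opening: 0.0462
grip_force: 41.3
tool [ 0.6194 -0.0189  0.0989] off [ -89.1 -334.9   -0.7] rot [-0.     0.002  0.372] q6 1.24 t 4.6
```

View pics/w3.png

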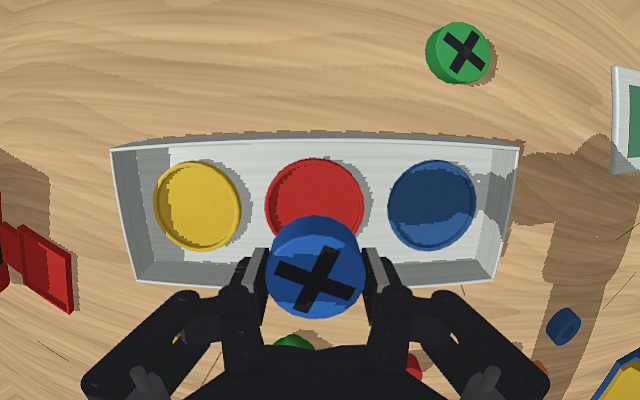

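The puck is held upright at (315,268). I'll carry it to the tray with the fingers turned to the tray's diagonal, which keeps them clear of the walls and chute.

```bash
python3 -m handwheel '[{"gripper":0.5,"offset":[-8,-30,-20],"rotation":[0,0,0.1]},{"gripper":0.5,"offset":[-20,-80,-30],"rotation":[0,0,0.25]},{"gripper":0.5,"offset":[-35,-130,-30],"rotation":[0,0,0.4]},{"gripper":0.5,"offset":[-48,-180,-30],"rotation":[0,0,0.55]},{"gripper":0.5,"offset":[-62,-230,-30],"rotation":[0,0,0.7]},{"gripper":0.5,"offset":[-75,-280,-30],"rotation":[0,0,0.85]},{"gripper":0.5,"offset":[-85,-320,-30],"rotation":[0,0,1.0]},{"gripper":0.5,"offset":[-89,-335,-30],"rotation":[0,0,1.0]}]' 40
python3 - <<'E'
from h import *
w=shot('wrist','w4')
go(.4725,.295,.011,.749)
E
```

```text
t: 5.6
tool_pos: [0.4718, 0.2962, 0.1288]
tool_rot: [2.88, -1.25, -0.003]
contact_force: [0.4, -0.7, -0.5]
opening: 0.0467
grip_force: 41.2
tool [0.4717 0.2968 0.129 ] off [  2.    0.4 118. ] rot [0.002 0.002 0.004] q6 2.82 t 5.65
```

View pics/w4.png

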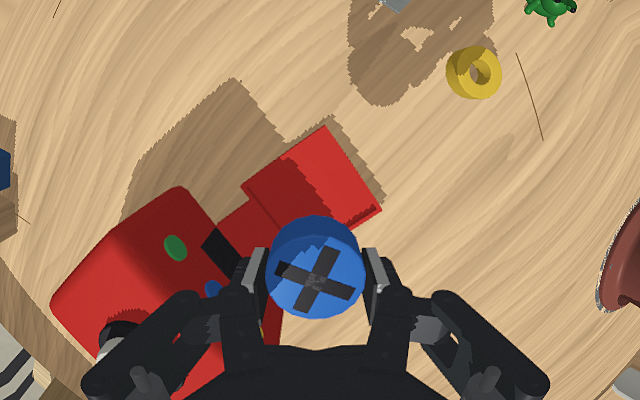

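The tray corners are visible at (325,125), (381,209) and (242,188), below the held puck at (315,265).

```bash
python3 - <<'E'
from h import *
w=shot('wrist')
a,b,c=[onplane(w,*p,.012) for p in((242,188),(381,209),(325,125))]
print(a,b,c,(a+b)/2)
go(*(a+b)/2,.011,.749)
E
```

```text
[0.52186265 0.33574711] [0.41738829 0.2650167 ] [0.50579235 0.24599051] [0.46962547 0.3003819 ]
tool [0.4726 0.2954 0.1293] off [ -5.6  -1.4 118.3] rot [0.002 0.    0.003] q6 2.81 t 5.7
```

```bash
python3 -m handwheel '[{"gripper":0.5,"offset":[-2,0,20],"rotation":[0,0,0]},{"gripper":0.5,"offset":[-2,0,50],"rotation":[0,0,0]},{"gripper":0.5,"offset":[-2,0,80],"rotation":[0,0,0]},{"gripper":0.5,"offset":[-2,0,100],"rotation":[0,0,0]},{"gripper":0.5,"offset":[-2,0,112],"rotation":[0,0,0]},{"gripper":0.5,"offset":[-2,0,118],"rotation":[0,0,0]},{"gripper":0.5,"offset":[-2,0,118],"rotation":[0,0,0]},{"gripper":0.5,"offset":[-2,0,118],"rotation":[0,0,0]}]' 40
```

```text
t: 6.7
tool_pos: [0.473, 0.2968, 0.0134]
tool_rot: [-2.879, 1.255, -0.002]
contact_force: [1.2, -0.1, -0.8]
opening: 0.0464
grip_force: 41.2
```

```bash
python3 -m handwheel '[{"gripper":0.5,"offset":[0,0,2],"rotation":[0,0,0]},{"gripper":0.5,"offset":[0,0,4],"rotation":[0,0,0]},{"gripper":0.5,"offset":[0,0,4],"rotation":[0,0,0]},{"gripper":-0.6,"offset":[0,0,4],"rotation":[0,0,0]},{"gripper":-0.6,"offset":[0,0,4],"rotation":[0,0,0]},{"gripper":-0.6,"offset":[0,0,4],"rotation":[0,0,0]},{"gripper":-0.6,"offset":[0,0,-30],"rotation":[0,0,0]},{"gripper":-0.6,"offset":[0,0,-80],"rotation":[0,0,0]}]' 40
python3 - <<'E'
from h import *
w=shot('wrist','w5')
for p,s in blobs(w['image'],'yellow',300,vmin=40): print(p,s,onplane(w,*p,.014))
go(.447,.114,.1,1.3)
E
```

```text
t: 7.7
tool_pos: [0.4706, 0.2956, 0.0911]
tool_rot: [2.876, -1.254, -0.005]
contact_force: [1.3, -0.8, 0.1]
opening: 0.0685
grip_force: 0.0
[493.4  68.1] [ 462   37   63   62 3021] [0.44617632 0.11509781]
tool [0.4757 0.2981 0.1004] off [115.3 146.3  -0.6] rot [-0.008 -0.006 -0.551] q6 2.82 t 7.75
```

View pics/w5.png

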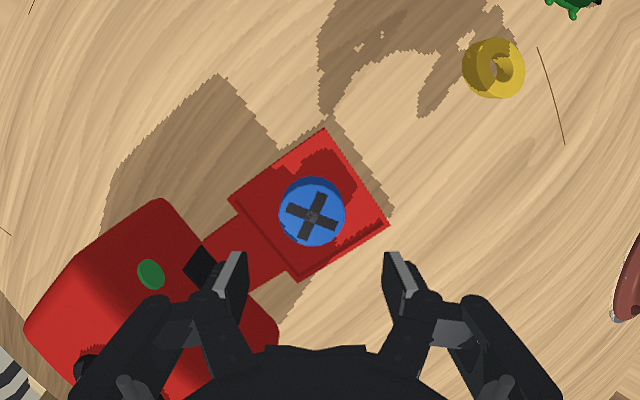

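The puck lies flat and near the tray's centre, at (313,211) against about (309,205). The yellow ring is at (0.446,0.115).

```bash
python3 -m handwheel '[{"gripper":-0.6,"offset":[15,20,-30],"rotation":[0,0,-0.12]},{"gripper":-0.6,"offset":[40,50,-30],"rotation":[0,0,-0.29]},{"gripper":-0.6,"offset":[65,85,-20],"rotation":[0,0,-0.46]},{"gripper":-0.6,"offset":[90,115,-10],"rotation":[0,0,-0.63]},{"gripper":-0.6,"offset":[108,137,10],"rotation":[0,0,-0.8]},{"gripper":-0.6,"offset":[115,146,30],"rotation":[0,0,-0.95]},{"gripper":-0.6,"offset":[115,146,30],"rotation":[0,0,-1.0]},{"gripper":-0.6,"offset":[115,146,30],"rotation":[0,0,-1.0]}]' 40
python3 - <<'E'
from h import *
go(.4465,.1145,.006,1.749)
E
```

```text
t: 8.75
tool_pos: [0.4434, 0.1126, 0.062]
tool_rot: [3.129, 0.277, -0.0]
contact_force: [0.1, -0.3, 0.3]
opening: 0.0683
grip_force: 0.0
tool [0.4434 0.1126 0.062 ] off [ 3.4 -1.4 56. ] rot [-0.     0.    -0.001] q6 1.48 t 8.75
```

```bash
python3 -m handwheel '[{"gripper":-0.6,"offset":[3,-1,20],"rotation":[0,0,0]},{"gripper":-0.6,"offset":[3,-1,42],"rotation":[0,0,0]},{"gripper":-0.6,"offset":[3,-1,56],"rotation":[0,0,0]},{"gripper":-0.6,"offset":[3,-1,56],"rotation":[0,0,0]},{"gripper":0.5,"offset":[3,-1,56],"rotation":[0,0,0]},{"gripper":0.5,"offset":[3,-1,56],"rotation":[0,0,0]},{"gripper":0.5,"offset":[3,-1,56],"rotation":[0,0,0]},{"gripper":0.5,"offset":[3,-1,56],"rotation":[0,0,0]}]' 40
python3 - <<'E'
from h import *
go(.601,.078,.09,1.749)
E
```

```text
t: 9.75
tool_pos: [0.4475, 0.1144, 0.0076]
tool_rot: [-3.129, -0.279, -0.004]
contact_force: [-0.5, 0.3, 5.6]
opening: 0.0469
grip_force: 41.5
tool [0.4475 0.1144 0.0076] off [144.8  63.  -82. ] rot [ 0.    -0.003 -0.   ] q6 1.48 t 9.75
```

```bash
python3 -m handwheel '[{"gripper":0.5,"offset":[0,0,-25],"rotation":[0,0,0]},{"gripper":0.5,"offset":[0,0,-60],"rotation":[0,0,0]},{"gripper":0.5,"offset":[15,6,-85],"rotation":[0,0,0]},{"gripper":0.5,"offset":[60,26,-85],"rotation":[0,0,0]},{"gripper":0.5,"offset":[105,46,-85],"rotation":[0,0,0]},{"gripper":0.5,"offset":[135,59,-85],"rotation":[0,0,0]},{"gripper":0.5,"offset":[145,63,-85],"rotation":[0,0,0]},{"gripper":0.5,"offset":[145,63,-85],"rotation":[0,0,0]}]' 40
python3 - <<'E'
from h import *
w=shot('wrist','w6')
go(.601,.078,.0146,1.749)
E
```

```text
t: 10.75
tool_pos: [0.5996, 0.0779, 0.0907]
tool_rot: [-3.129, -0.279, 0.002]
contact_force: [-0.3, -0.2, -0.1]
opening: 0.0467
grip_force: 41.3
tool [0.599  0.0782 0.0907] off [ 2.1  0.6 76.1] rot [-0.     0.002 -0.   ] q6 1.4 t 10.8
```

View pics/w6.png

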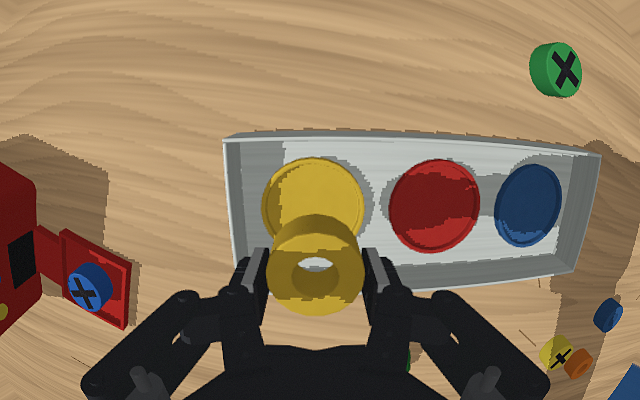

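The yellow ring is held level at (315,265) over the yellow dish at (312,200), and the puck is still in the tray. Lowering.

```bash
python3 -m handwheel '[{"gripper":0.5,"offset":[1,0,20],"rotation":[0,0,0]},{"gripper":0.5,"offset":[1,0,45],"rotation":[0,0,0]},{"gripper":0.5,"offset":[1,0,63],"rotation":[0,0,0]},{"gripper":0.5,"offset":[1,0,73],"rotation":[0,0,0]},{"gripper":0.5,"offset":[1,0,77],"rotation":[0,0,0]},{"gripper":0.5,"offset":[1,0,77],"rotation":[0,0,0]},{"gripper":0.5,"offset":[1,0,77],"rotation":[0,0,0]},{"gripper":0.5,"offset":[1,0,77],"rotation":[0,0,0]}]' 40
python3 -m handwheel '[{"gripper":-0.6,"offset":[0,0,0],"rotation":[0,0,0]},{"gripper":-0.6,"offset":[0,0,0],"rotation":[0,0,0]},{"gripper":-0.6,"offset":[0,0,0],"rotation":[0,0,0]},{"gripper":-0.6,"offset":[0,0,-20],"rotation":[0,0,0]},{"gripper":-0.6,"offset":[0,0,-60],"rotation":[0,0,0]},{"gripper":-0.6,"offset":[0,0,-100],"rotation":[0,0,0]},{"gripper":-0.6,"offset":[0,0,-120],"rotation":[0,0,0]},{"gripper":-0.6,"offset":[0,0,-120],"rotation":[0,0,0]}]' 40
python3 - <<'E'
from h import *
w=shot('wrist','w7')
go(.441,-.150,.1,1.749)
E
```

```text
t: 11.8
tool_pos: [0.6016, 0.0781, 0.0147]
tool_rot: [3.129, 0.279, 0.002]
contact_force: [0.5, -0.3, 1.3]
opening: 0.0467
grip_force: 41.3
t: 12.8
tool_pos: [0.6025, 0.0781, 0.1368]
tool_rot: [3.129, 0.279, 0.007]
contact_force: [1.0, -0.4, -0.0]
opening: 0.0686
grip_force: 0.0
tool [0.6012 0.0781 0.1346] off [-198.   196.2   34.5] rot [ 0.    -0.001 -0.   ] q6 1.4 t 12.85
```

View pics/w7.png

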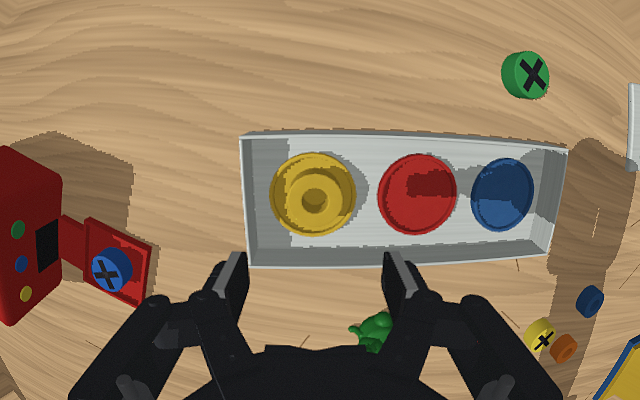

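The yellow ring sits flat and centred at (314,197) in its dish. Next is the red ring.

```bash
python3 -m handwheel '[{"gripper":-0.6,"offset":[-20,20,0],"rotation":[0,0,0]},{"gripper":-0.6,"offset":[-60,60,0],"rotation":[0,0,0]},{"gripper":-0.6,"offset":[-100,99,0],"rotation":[0,0,0]},{"gripper":-0.6,"offset":[-140,139,0],"rotation":[0,0,0]},{"gripper":-0.6,"offset":[-175,173,0],"rotation":[0,0,0]},{"gripper":-0.6,"offset":[-193,191,10],"rotation":[0,0,0]},{"gripper":-0.6,"offset":[-198,196,34],"rotation":[0,0,0]},{"gripper":-0.6,"offset":[-198,196,50],"rotation":[0,0,0]}]' 40
python3 - <<'E'
from h import *
w=shot('wrist')
for p,s in blobs(w['image'],'red',300,vmin=40): print(p,s,onplane(w,*p,.016))
go(.441,-.150,.006,1.749)
E
```

```text
t: 13.85
tool_pos: [0.4389, -0.1493, 0.0811]
tool_rot: [-3.127, -0.276, 0.006]
contact_force: [0.8, -0.9, 0.1]
opening: 0.0681
grip_force: 0.0
[314.3 214.7] [ 281  179   68   71 3416] [ 0.43831885 -0.14894978]
tool [ 0.438  -0.1484  0.0793] off [ 3.1  2.5 73.3] rot [-0.005  0.006 -0.001] q6 0.91 t 13.9
```

```bash
python3 -m handwheel '[{"gripper":-0.6,"offset":[2,1,20],"rotation":[0,0,0]},{"gripper":-0.6,"offset":[2,1,45],"rotation":[0,0,0]},{"gripper":-0.6,"offset":[2,1,65],"rotation":[0,0,0]},{"gripper":-0.6,"offset":[2,1,73],"rotation":[0,0,0]},{"gripper":-0.6,"offset":[2,1,73],"rotation":[0,0,0]},{"gripper":0.5,"offset":[2,1,73],"rotation":[0,0,0]},{"gripper":0.5,"offset":[2,1,73],"rotation":[0,0,0]},{"gripper":0.5,"offset":[2,1,73],"rotation":[0,0,0]}]' 40
python3 - <<'E'
from h import *
go(.6187,-.0186,.09,1.749)
E
```

```text
t: 14.9
tool_pos: [0.4442, -0.151, 0.0126]
tool_rot: [3.128, 0.279, 0.004]
contact_force: [-0.1, -0.9, 4.7]
opening: 0.0452
grip_force: 41.7
tool [ 0.4442 -0.151   0.0126] off [195.4 -99.3 -77.1] rot [ 0.002 -0.002 -0.   ] q6 0.91 t 14.9
```

The grip came out 6 mm high and the opening reads small, so I'll reopen, go lower and grip again.

```bash
python3 -m handwheel '[{"gripper":-0.6,"offset":[0,0,0],"rotation":[0,0,0]},{"gripper":-0.6,"offset":[0,0,0],"rotation":[0,0,0]},{"gripper":-0.6,"offset":[-3,0,3],"rotation":[0,0,0]},{"gripper":-0.6,"offset":[-3,0,6],"rotation":[0,0,0]},{"gripper":-0.6,"offset":[-3,0,6],"rotation":[0,0,0]},{"gripper":0.5,"offset":[-3,0,6],"rotation":[0,0,0]},{"gripper":0.5,"offset":[-3,0,6],"rotation":[0,0,0]},{"gripper":0.5,"offset":[-3,0,6],"rotation":[0,0,0]}]' 40
python3 - <<'E'
from h import *
go(.6187,-.0186,.09,1.749)
E
```

```text
t: 15.9
tool_pos: [0.4404, -0.1511, 0.0056]
tool_rot: [3.129, 0.279, 0.001]
contact_force: [0.8, 0.3, 1.1]
opening: 0.0458
grip_force: 42.3
tool [ 0.4404 -0.1511  0.0056] off [199.  -98.9 -84.3] rot [ 0.    -0.001 -0.   ] q6 0.9 t 15.9
```

```bash
python3 -m handwheel '[{"gripper":0.5,"offset":[0,0,-25],"rotation":[0,0,0]},{"gripper":0.5,"offset":[0,0,-60],"rotation":[0,0,0]},{"gripper":0.5,"offset":[20,-10,-85],"rotation":[0,0,0]},{"gripper":0.5,"offset":[70,-35,-85],"rotation":[0,0,0]},{"gripper":0.5,"offset":[120,-60,-85],"rotation":[0,0,0]},{"gripper":0.5,"offset":[170,-85,-85],"rotation":[0,0,0]},{"gripper":0.5,"offset":[195,-97,-85],"rotation":[0,0,0]},{"gripper":0.5,"offset":[199,-99,-85],"rotation":[0,0,0]}]' 40
python3 - <<'E'
from h import *
w=shot('wrist','w8')
go(.6187,-.0186,.013,1.749)
E
```

```text
t: 16.9
tool_pos: [0.6192, -0.0172, 0.0899]
tool_rot: [-3.129, -0.282, 0.001]
contact_force: [0.3, 0.4, -0.5]
opening: 0.046
grip_force: 42.1
tool [ 0.6187 -0.0177  0.0898] off [-0.1  0.9 76.8] rot [-0.     0.001  0.001] q6 1.24 t 16.95
```

View pics/w8.png

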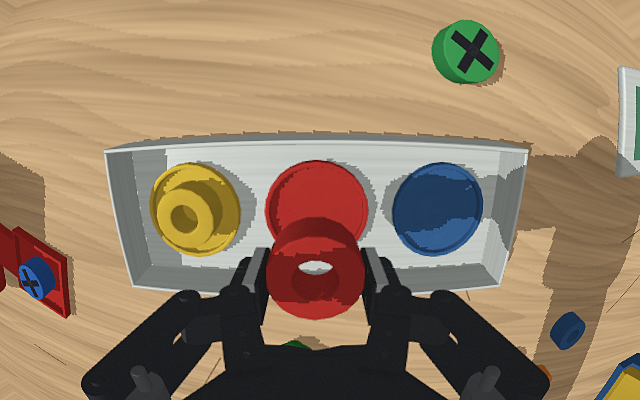

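The red ring is held level at (315,267) over its dish. Lowering and releasing.

```bash
python3 -m handwheel '[{"gripper":0.5,"offset":[0,0,20],"rotation":[0,0,0]},{"gripper":0.5,"offset":[0,0,45],"rotation":[0,0,0]},{"gripper":0.5,"offset":[0,0,63],"rotation":[0,0,0]},{"gripper":0.5,"offset":[0,0,73],"rotation":[0,0,0]},{"gripper":0.5,"offset":[0,0,77],"rotation":[0,0,0]},{"gripper":0.5,"offset":[0,0,77],"rotation":[0,0,0]},{"gripper":0.5,"offset":[0,0,77],"rotation":[0,0,0]},{"gripper":0.5,"offset":[0,0,77],"rotation":[0,0,0]}]' 40
python3 -m handwheel '[{"gripper":-0.6,"offset":[0,0,0],"rotation":[0,0,0]},{"gripper":-0.6,"offset":[0,0,0],"rotation":[0,0,0]},{"gripper":-0.6,"offset":[0,0,0],"rotation":[0,0,0]},{"gripper":-0.6,"offset":[0,0,-20],"rotation":[0,0,0]},{"gripper":-0.6,"offset":[0,0,-60],"rotation":[0,0,0]},{"gripper":-0.6,"offset":[0,0,-100],"rotation":[0,0,0]},{"gripper":-0.6,"offset":[0,0,-120],"rotation":[0,0,0]},{"gripper":-0.6,"offset":[0,0,-120],"rotation":[0,0,0]}]' 40
python3 - <<'E'
from h import *
go(.510,-.375,.1,1.749)
E
```

```text
t: 17.95
tool_pos: [0.619, -0.0184, 0.014]
tool_rot: [3.129, 0.279, 0.002]
contact_force: [0.2, -0.0, -1.1]
opening: 0.0459
grip_force: 42.2
t: 18.95
tool_pos: [0.6198, -0.0185, 0.1359]
tool_rot: [3.128, 0.279, 0.007]
contact_force: [-0.0, 0.6, -0.5]
opening: 0.0679
grip_force: 0.0
tool [ 0.6198 -0.0185  0.1359] off [-171.3  331.4   35.7] rot [ 0.001 -0.004 -0.   ] q6 1.24 t 18.95
```

```bash
python3 -m handwheel '[{"gripper":-0.6,"offset":[-15,30,0],"rotation":[0,0,0]},{"gripper":-0.6,"offset":[-40,80,0],"rotation":[0,0,0]},{"gripper":-0.6,"offset":[-68,132,0],"rotation":[0,0,0]},{"gripper":-0.6,"offset":[-95,184,0],"rotation":[0,0,0]},{"gripper":-0.6,"offset":[-122,236,0],"rotation":[0,0,0]},{"gripper":-0.6,"offset":[-148,288,0],"rotation":[0,0,0]},{"gripper":-0.6,"offset":[-166,322,0],"rotation":[0,0,0]},{"gripper":-0.6,"offset":[-171,331,20],"rotation":[0,0,0]}]' 40
python3 -m handwheel '[{"gripper":-0.6,"offset":[0,0,20],"rotation":[0,0,0]},{"gripper":-0.6,"offset":[0,0,40],"rotation":[0,0,0]},{"gripper":-0.6,"offset":[0,0,40],"rotation":[0,0,0]},{"gripper":-0.6,"offset":[0,0,40],"rotation":[0,0,0]},{"gripper":-0.6,"offset":[0,0,40],"rotation":[0,0,0]},{"gripper":-0.6,"offset":[0,0,40],"rotation":[0,0,0]},{"gripper":-0.6,"offset":[0,0,40],"rotation":[0,0,0]},{"gripper":-0.6,"offset":[0,0,40],"rotation":[0,0,0]}]' 40
python3 - <<'E'
from h import *
w=shot('wrist')
for p,s in blobs(w['image'],'blue',300,vmin=40): print(p,s,onplane(w,*p,.016))
go(.510,-.375,.006,1.749)
E
```

```text
t: 19.95
tool_pos: [0.5079, -0.3766, 0.1125]
tool_rot: [3.129, 0.274, 0.001]
contact_force: [1.0, 0.6, 0.3]
opening: 0.0681
grip_force: 0.0
t: 20.95
tool_pos: [0.5087, -0.3745, 0.0735]
tool_rot: [3.129, 0.279, 0.0]
contact_force: [0.0, 0.2, -0.1]
opening: 0.0682
grip_force: 0.0
[46.3 34.9] [  23    0   47   72 2835] [ 0.62679819 -0.12158517]
[315.3 218.7] [ 281  182   70   73 3551] [ 0.50849219 -0.37499394]
[621.1 371. ] [ 584  314   56   86 2357] [ 0.28550135 -1.01640608]
[578.7 339.9] [ 540  316   85   57 1229] [ 0.39462466 -0.74431393]
tool [ 0.5087 -0.3745  0.0734] off [ 1.2  0.8 67.4] rot [ 0.    -0.    -0.001] q6 0.64 t 21.0
```

```bash
python3 -m handwheel '[{"gripper":-0.6,"offset":[0,0,20],"rotation":[0,0,0]},{"gripper":-0.6,"offset":[0,0,45],"rotation":[0,0,0]},{"gripper":-0.6,"offset":[0,0,62],"rotation":[0,0,0]},{"gripper":-0.6,"offset":[0,0,67],"rotation":[0,0,0]},{"gripper":-0.6,"offset":[0,0,67],"rotation":[0,0,0]},{"gripper":0.5,"offset":[0,0,67],"rotation":[0,0,0]},{"gripper":0.5,"offset":[0,0,67],"rotation":[0,0,0]},{"gripper":0.5,"offset":[0,0,67],"rotation":[0,0,0]}]' 40
python3 - <<'E'
from h import *
go(.6362,-.1155,.09,1.749)
E
```

```text
t: 22.0
tool_pos: [0.5096, -0.3752, 0.0079]
tool_rot: [3.127, 0.279, 0.003]
contact_force: [-0.4, -1.7, 4.3]
opening: 0.0465
grip_force: 41.4
tool [ 0.5096 -0.3752  0.0079] off [ 170.7 -233.1  -82.4] rot [ 0.002 -0.002 -0.   ] q6 0.64 t 22.0
```

```bash
python3 -m handwheel '[{"gripper":0.5,"offset":[0,0,-25],"rotation":[0,0,0]},{"gripper":0.5,"offset":[0,0,-70],"rotation":[0,0,0]},{"gripper":0.5,"offset":[20,-27,-85],"rotation":[0,0,0]},{"gripper":0.5,"offset":[55,-75,-85],"rotation":[0,0,0]},{"gripper":0.5,"offset":[90,-123,-85],"rotation":[0,0,0]},{"gripper":0.5,"offset":[125,-171,-85],"rotation":[0,0,0]},{"gripper":0.5,"offset":[158,-215,-85],"rotation":[0,0,0]},{"gripper":0.5,"offset":[171,-233,-85],"rotation":[0,0,0]}]' 40
python3 -m handwheel '[{"gripper":0.5,"offset":[0,0,0],"rotation":[0,0,0]},{"gripper":0.5,"offset":[0,0,0],"rotation":[0,0,0]},{"gripper":0.5,"offset":[0,0,0],"rotation":[0,0,0]},{"gripper":0.5,"offset":[0,0,0],"rotation":[0,0,0]},{"gripper":0.5,"offset":[0,0,0],"rotation":[0,0,0]},{"gripper":0.5,"offset":[0,0,0],"rotation":[0,0,0]},{"gripper":0.5,"offset":[0,0,0],"rotation":[0,0,0]},{"gripper":0.5,"offset":[0,0,0],"rotation":[0,0,0]}]' 40
python3 - <<'E'
from h import *
w=shot('wrist','w9')
go(.6362,-.1155,.015,1.749)
E
```

```text
t: 23.0
tool_pos: [0.6364, -0.1121, 0.0911]
tool_rot: [-3.129, -0.284, 0.0]
contact_force: [-0.5, 0.7, -0.2]
opening: 0.0464
grip_force: 41.2
t: 24.0
tool_pos: [0.6358, -0.1148, 0.0913]
tool_rot: [-3.129, -0.279, -0.0]
contact_force: [-0.8, 0.6, -0.6]
opening: 0.0467
grip_force: 41.2
tool [ 0.6358 -0.1148  0.0913] off [ 0.3  0.8 76.3] rot [-0.  0. -0.] q6 1.1 t 24.05
```

View pics/w9.png

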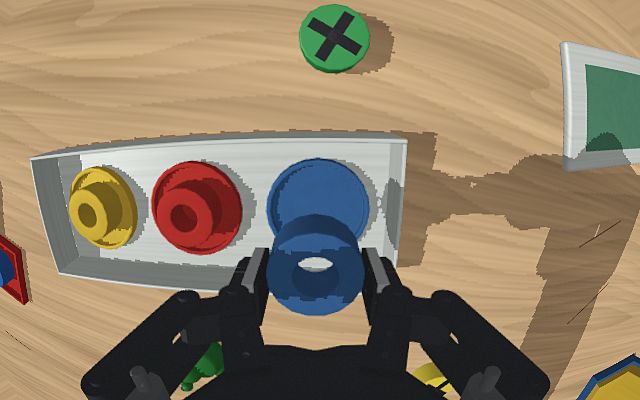

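The blue ring is over its dish, and yellow and red are in theirs. I'll open only part way here, because the tin's end wall is near.

```bash
python3 -m handwheel '[{"gripper":0.5,"offset":[0,1,20],"rotation":[0,0,0]},{"gripper":0.5,"offset":[0,1,45],"rotation":[0,0,0]},{"gripper":0.5,"offset":[0,1,63],"rotation":[0,0,0]},{"gripper":0.5,"offset":[0,1,73],"rotation":[0,0,0]},{"gripper":0.5,"offset":[0,1,76],"rotation":[0,0,0]},{"gripper":0.5,"offset":[0,1,77],"rotation":[0,0,0]},{"gripper":0.5,"offset":[0,1,77],"rotation":[0,0,0]},{"gripper":0.5,"offset":[0,1,77],"rotation":[0,0,0]}]' 40
python3 -m handwheel '[{"gripper":-0.4,"offset":[0,0,0],"rotation":[0,0,0]},{"gripper":-0.4,"offset":[0,0,0],"rotation":[0,0,0]},{"gripper":-0.4,"offset":[0,0,0],"rotation":[0,0,0]},{"gripper":-0.4,"offset":[0,0,-20],"rotation":[0,0,0]},{"gripper":-0.4,"offset":[0,0,-60],"rotation":[0,0,0]},{"gripper":-0.4,"offset":[-10,-20,-100],"rotation":[0,0,0]},{"gripper":-0.4,"offset":[-20,-60,-140],"rotation":[0,0,0]},{"gripper":-0.4,"offset":[-20,-97,-150],"rotation":[0,0,0]}]' 40
python3 -m handwheel '[{"gripper":-0.4,"offset":[0,0,0],"rotation":[0,0,0]},{"gripper":-0.4,"offset":[0,0,0],"rotation":[0,0,0]},{"gripper":-0.4,"offset":[0,0,0],"rotation":[0,0,0]},{"gripper":-0.4,"offset":[0,0,0],"rotation":[0,0,0]},{"gripper":-0.4,"offset":[0,0,0],"rotation":[0,0,0]},{"gripper":-0.4,"offset":[0,0,0],"rotation":[0,0,0]},{"gripper":-0.4,"offset":[0,0,0],"rotation":[0,0,0]},{"gripper":-0.4,"offset":[0,0,0],"rotation":[0,0,0]}]' 40
python3 - <<'E'
from h import *
w=shot('wrist','w10')
E
```

```text
t: 25.05
tool_pos: [0.6365, -0.116, 0.0149]
tool_rot: [3.129, 0.279, 0.002]
contact_force: [1.0, -0.4, -0.4]
opening: 0.0465
grip_force: 41.3
t: 26.05
tool_pos: [0.6008, -0.0235, 0.1704]
tool_rot: [3.127, 0.277, 0.013]
contact_force: [0.8, 0.4, -0.4]
opening: 0.0596
grip_force: 0.0
t: 27.05
tool_pos: [0.5991, -0.0239, 0.1643]
tool_rot: [-3.129, -0.279, -0.0]
contact_force: [-0.2, -0.7, -0.6]
opening: 0.0594
grip_force: 0.0
```

View pics/w10.png

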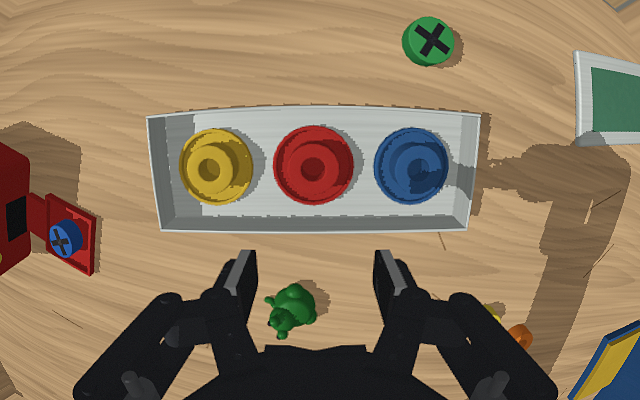

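All three rings lie flat and centred in their own dishes, with holes at about (208,169), (313,168) and (420,169). The puck is in the tray at (64,238), and the frog is upright and where it was.

```bash
python3 -c "
from station import ctrl
print(ctrl.finish_job())"
```

```text
the job is handed in; nothing more can be done
None
```

I handed the job in after about 27 s: each ring lies flat in the dish of its own colour and the blue puck is in the catch tray, going by the last picture (no verdict came back); I never touched the frog or the yellow puck.

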